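# Hold the amber check glass in the light meter's beam

### The arm

A 7-joint arm with a two-finger parallel gripper is mounted at the origin on a cart in front of the work surface, level with it; the furniture and walls round the work are solid. World frame = base frame: x ahead of the robot, y to its left, z up, the work surface at z = 0. Lengths are in m, angles in degrees, forces in N, time in s.
With the tool pointing down it reaches from about 0.425 to 0.875 m from the base axis. Payload 4.7 kg.
Tool frame: the origin (TCP) lies midway between the tips of the shut fingers; the grasp point (between the pads) lies 19 mm behind it (arm.tcp_to_grasp is the distance from the TCP to the grasp point, in m); z points along the fingers, y is the line along which they close (so a half turn about z gives the same grasp; the last joint's range is limited). The gripper opens to 85 mm and grips with 20 to 120 N. Pads are 22 mm wide; open, the fingers measure 114 mm over their backs; the gripper's body (76 mm by 85 mm) begins 54 mm behind the grasp point. The pads swing forward as they close: fully open they stand 13 mm farther back than shut.
Start: joints at [-64.452, 18.392, -4.016, 83.108, 1.295, 78.541, -3.26], TCP at [0.272, 0.59, 0.231] pointing down, gripper open.
Joint ranges: [-163.93, 163.93], [-17.29, 119.83], [-79.2, 71.16], [3.27, 140.29], [-89.18, 269.18], [5.43, 117.66], [-154.24, 154.24]. Speed limits (degrees/s): [147.25, 147.25, 180, 180, 180, 180, 180].

### API

Orientations are given as a 3x3 rotation matrix whose columns are the frame's x, y, z axes.
In Python, from rig import arm, kin, vision, job gives the robot as it stands. Calls block until the motion is done:
- arm.move_ptp(position, orientation): joint-space move of the TCP to a pose.
- arm.servo_line(position, orientation=None, max_speed=0.15, force_limit=None): straight line of the TCP; orientation=None keeps the orientation; max_speed is the mean speed in m/s. With force_limit (N) it stops when the force on the tool has changed by that much, and returns True; else False.
- arm.move_joints(angles): joint-space move.
- arm.set_gripper(opening, grasp_force=None): finger opening in m; grasp_force is the grip in N (None keeps the last); returns when the fingers have stopped.
- arm.sleep(seconds).
- kin.ik(position, orientation): joint angles nearest the present ones, or None.
- vision.camera(name): name is "side" or "top"; returns (picture, depth): 420x560x3 uint8, red, green, blue; 420x560 float32, m along the optical axis (not along the pixel's ray), 0 where there is no reading.
- vision.get_calibration(name): a dict with "camera_matrix" (3x3 intrinsics, pixels), "k1" (the pictures are not rectified: a ray, as slopes to the right and down, at radius r is drawn at 1 + k1 r^2 times it, then the intrinsics apply), "xyz" and "rotation" of the camera in the world. Camera axes: x right, y up, looking along -z (the intrinsics and any distortion apply to the point x, -y, -z); pixel columns grow to the right and rows downward; lengths in m; the calibration is good to about 2 mm. A picture is of the moment at which its call begins. get_calibration takes no time and is no camera call.
A pose or a line that the arm cannot do raises arm.Unreachable and nothing moves.
- job.close_job(): hands the job in; it is judged then, once.
Readings, each from a call of its own:
- arm.current_clock(): time.
- arm.current_q(): joint angles.
- arm.current_dq(): joint speeds.
- arm.current_joint_torque(): joint torques, N m.
- arm.current_tcp_pos(): TCP position.
- arm.current_tool_rot(): TCP orientation.
- arm.current_force(): force on the tool from outside, world axes, zero at the start.
- arm.current_ft_torque(): the same for the moment, N m.
- arm.current_gripper_width(): finger opening in m.
- arm.current_gripper_force(): force on a finger pad.
Only numpy, scipy, OpenCV 4.12 (cv2) and the standard library are available. Lean on these libraries where they do the work, as an engineer would, in place of code of your own. Each camera call takes 0.05 s, during which the arm holds its last target. There are 200 camera calls.

### The job

Check the dye light meter with its amber glass: slide the meter's dust cover fully open, then lift the amber glass up and off its hook, gripping it only by its two frosted faces and never touching the clear ones, and hold it down in the light path between lamp and sensor, upright, with the middle of its black-framed window in the beam and the clear faces squarely to lamp and sensor. Finish while holding it still there, touching nothing but the gripper, and do not knock it against the meter on the way. Leave the green and blue glasses hanging and the dye bottle standing.

Things in the scene. Friction and masses are not known exactly. Their poses are not given: they have to be found in the camera images.
- meter: Light meter, fixed, 110 mm deep (x), 180 mm wide (y): two light grey houses with flat tops 81 mm up, lamp house at +y (glowing lens; display in front), sensor house at -y. Between them a sample gap, open on top, 46 mm wide (y) and 98 mm long (x), floor 18 mm up, rear wall 81 mm high at +x, front sill 38 mm high at -x. Origin: underside's centre; -x is the front, z up.
- beam (a point): Middle of the light path: centre of the sample gap, 65 mm above the bench, 16 mm below the tops of the houses. The beam, 8 mm thick, runs along this frame's y from the lens in the lamp house to the one in the sensor house. Axes as the meter's. Dark index lines on the tops of the houses show where it runs.
- dust_cover (a joint): The meter's dust cover, a black plate 100 x 54 x 4 mm lying across the top of the gap. 0 = shut (starts at 0 to 0.008), 0.060 = fully open, at its stop on top of the sensor house. It opens along the meter's -y, against about 2 N of friction, and stays where it is left.
- cover_grip (a point): On the cover's finger rib, 12 mm above the level of the houses' tops; moves with the cover, axes as the meter's. The rib stands on the middle of the cover: 44 mm long (x), 10 mm thick (y), its foot 4 mm and its top 20 mm above the houses' tops.
- rack: Fixed rack: wooden base 130 x 220 x 10 mm, two posts and a rail 60 mm behind the origin (+x), top 193 mm up. Three steel hooks point from the rail to -x, at y = -80, 0, +80 mm: rods 4 mm thick, centre 185 mm up; the last 6 mm slope up by 4 mm and end at x = -35 mm. Each carries one glass, at about x = -18 mm. Origin: on the bench under the hooks, z up.
- amber: Orange-brown check glass, 24 x 24 x 64 mm, 0.1 kg. Origin: underside's centre, z up. Frosted (pale, matt) faces at +y and -y, clear faces at +x and -x, each with a black-framed window. Orange cap and steel lug on top, to z = 89 mm, lug 22 mm wide (y), 5 mm thick (x). Hangs by the lug on one of the rack's hooks, its x along the hook, underside 102 mm above the bench; which hook varies.
- amber_window (a point): Middle of the amber glass's window (black frame 16 x 32 mm on each clear face): on the glass's axis, 22 mm above its underside. Axes as the glass's.
- amber_lug (a point): Centre of the hole in the amber glass's lug, 77.5 mm above the underside of the glass; the hole is 14 mm wide (y) and 15 mm high and goes through along x. Axes as the glass's. To come off its hook the glass must rise 4 to 11 mm and then move, still level, towards the rack's -x by 22 mm or more. Lug and hook rise 25 mm above the glass: from above, grip its upper half.
- green: The same shape as the amber glass, but green glass with a green cap: 24 x 24 x 64 mm, hangs on another hook of the rack; leave it hanging. Origin and axes as for the amber glass.
- blue: The same shape as the amber glass, but blue glass with a blue cap: 24 x 24 x 64 mm, hangs on another hook of the rack; leave it hanging. Origin and axes as for the amber glass.
- dye_bottle: Brown dye bottle with a black cap and a pale label, 46 x 44 x 85 mm, standing behind the meter; a bystander. Its bottom is uneven, so it leans a little (7 degrees). Origin: centre of its underside, z up along the bottle.
Mind the look-alikes: they are no part of the job. What is shaped like the amber but pink is not meant.

How it is judged (in metres and radians):
On the way, in this order (a step that is already met when the one before it is completed fails the run):
1. the dust cover is slid fully open (value of joint dust_cover above 0.052 m), for 0.2 s.
2. the amber glass is off its hook, held by both frosted faces in the air (contact force between the fingers and amber_c1 above 1 N and contact force between the fingers and amber_c2 above 1 N and contact force between amber and meter below 0.05 N and contact force between amber and rack below 0.05 N and distance of amber from where it was at the start of the episode above 0.03 m and height (world z) of amber above 0.08 m), for 0.2 s.
At the end, for the whole second after the job is handed in: Held still by both frosted faces, touching neither meter nor rack; window middle within 6 mm (meter x), 8 mm (y), 9 mm (z) of the beam, upright and square within 0.12 rad. Cover open 52 mm or more; green and blue within 15 mm and dye bottle within 30 mm of their places, bottle upright (contact force between the fingers and amber_c1 above 1 N and contact force between the fingers and amber_c2 above 1 N and contact force between amber and meter below 0.05 N and contact force between amber and rack below 0.05 N and x of amber_window in the frame of beam between -0.006 and 0.006 m and y of amber_window in the frame of beam between -0.008 and 0.008 m and z of amber_window in the frame of beam between -0.009 and 0.009 m and angle between the x axis of amber and the y axis of meter, either way round below 0.12 rad and angle between amber's own z axis and vertical below 0.12 rad and linear speed of amber below 0.02 m/s and value of joint dust_cover above 0.052 m and distance of each of green, blue from where it was at the start of the episode below 0.015 m and distance of dye_bottle from where it was at the start of the episode below 0.03 m and angle between dye_bottle's own z axis and vertical below 0.3 rad); the arm keeps its last pose, push and grip.
It fails at once if the fingers touch the amber glass's clear faces (contact force between the fingers and amber_c0 above 0.5 N).
It fails at once if the amber glass is knocked against the meter (over 4 N) (contact force between amber and meter above 4 N).
It fails at once if the amber glass is dropped on the bench (height (world z) of amber below 0.015 m).
It fails at once if the green or the blue glass is knocked off its hook (distance of any of green, blue from where it was at the start of the episode above 0.04 m).
It fails at once if the dye bottle is knocked over (angle between dye_bottle's own z axis and vertical above 0.5 rad).
It also fails if it takes over 51 s, if anything falls off the work surface, if the arm or the gripper's body presses on something with over 40 N, if the wrist force passes 120 N, or if a joint passes its speed limit or range.

## Working session

There is one attempt and no reset: what is moved stays moved. The work goes in short steps, each a Python script; the robot and the scene stay as the last script left them, time stands still between calls to the robot, and variables do not carry over. Pictures are saved under pics/ and viewed, at most 10 in all, crops included, and the job is handed in when it is done.

```bash
mkdir -p pics; cat > h.py <<'E'
import numpy as np, cv2
from rig import arm, kin, vision, job
def shot(n):
    p,d=vision.camera(n); np.savez(f'{n}.npz',p=p,d=d); return p,d
def load(n):
    z=np.load(f'{n}.npz'); return z['p'],z['d']
def ray(n,uv):
    c=vision.get_calibration(n); K=np.array(c['camera_matrix'],float); k=c['k1']
    uv=np.atleast_2d(np.array(uv,float))
    xd=(uv[:,0]-K[0,2])/K[0,0]; yd=(uv[:,1]-K[1,2])/K[1,1]
    x,y=xd.copy(),yd.copy()
    for _ in range(30):
        f=1+k*(x*x+y*y); x,y=xd/f,yd/f
    R=np.array(c['rotation'],float)
    return np.array(c['xyz'],float), np.c_[x,-y,-np.ones(len(x))]@R.T
def onz(n,uv,z):
    o,d=ray(n,uv); return o+d*((z-o[2])/d[:,2])[:,None]
def cloud(n,uv,dep):
    o,d=ray(n,uv); return o+d*np.array(dep)[:,None]
E
python3 - <<'E'
from h import *
for n in('side','top'):
    p,d=shot(n); cv2.imwrite(f'pics/{n}0.png',p[:,:,::-1]); c=vision.get_calibration(n); print(n,c)
E
```

```text
side {'camera_matrix': array([[474.5129336 ,   0.        , 276.1109639 ],
       [  0.        , 474.5129336 , 212.31213693],
       [  0.        ,   0.        ,   1.        ]]), 'k1': 0.010409420639942688, 'xyz': array([ 0.32821558, -0.76549479,  0.46314517]), 'rotation': array([[ 0.94556928,  0.12679798, -0.29970153],
       [-0.32540101,  0.35824149, -0.87508698],
       [-0.00359374,  0.92497854,  0.38000234]])}
top {'camera_matrix': array([[398.11742571,   0.        , 281.75523123],
       [  0.        , 398.11742571, 212.35783654],
       [  0.        ,   0.        ,   1.        ]]), 'k1': -0.05612907400519983, 'xyz': array([0.43929003, 0.00980488, 0.98872721]), 'rotation': array([[-0.00285099,  0.98815315, -0.1534445 ],
       [-0.9999081 , -0.00485078, -0.01265982],
       [-0.01325417,  0.1533943 ,  0.98807617]])}
```

View pics/side0.png

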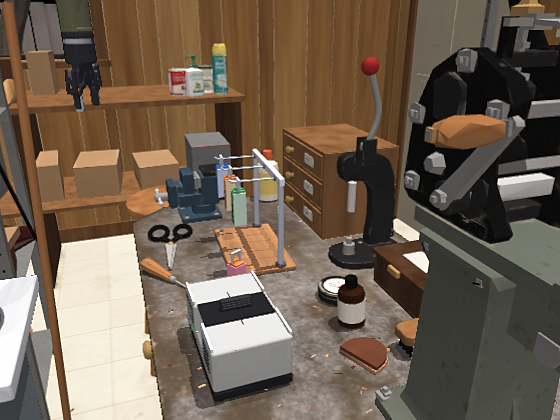

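View pics/top0.png

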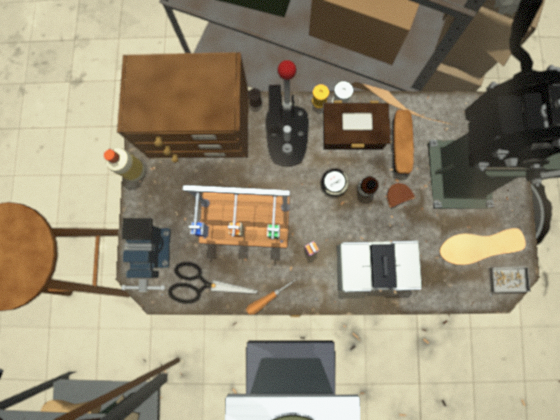

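Top view: the meter is at about (381,266), its cover rib at (384,266). The rack hooks carry blue (199,230), orange (236,229) and green (273,232). The bottle is at (368,186).
Candidates for amber: the orange-capped middle glass at top (236,229) / side (~231,190), and the small orange/pink block standing at top (311,249) / side (237,268). By the description I pick the middle-hook one; next is a close crop to check it.

```bash
python3 - <<'E'
from h import *
s,_=load('side');t,_=load('top')
a=cv2.resize(s[145:285,195:305],None,fx=4,fy=4,interpolation=cv2.INTER_CUBIC)
b=cv2.resize(t[180:305,180:300][:,:],None,fx=3,fy=3,interpolation=cv2.INTER_CUBIC)
im=np.zeros((560,800,3),np.uint8); im[:,:440]=a; im[:375,440:800]=b
cv2.imwrite('pics/crop1.png',im[:,:,::-1])
c=cv2.resize(t[230:305,300:430],None,fx=4,fy=4,interpolation=cv2.INTER_CUBIC)
d=cv2.resize(s[260:400,180:300],None,fx=2,fy=2,interpolation=cv2.INTER_CUBIC)
im=np.zeros((580,520,3),np.uint8); im[:300]=c; im[300:580,:240]=d
cv2.imwrite('pics/crop2.png',im[:,:,::-1])
E
```

```text
(no output)
```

View pics/crop1.png

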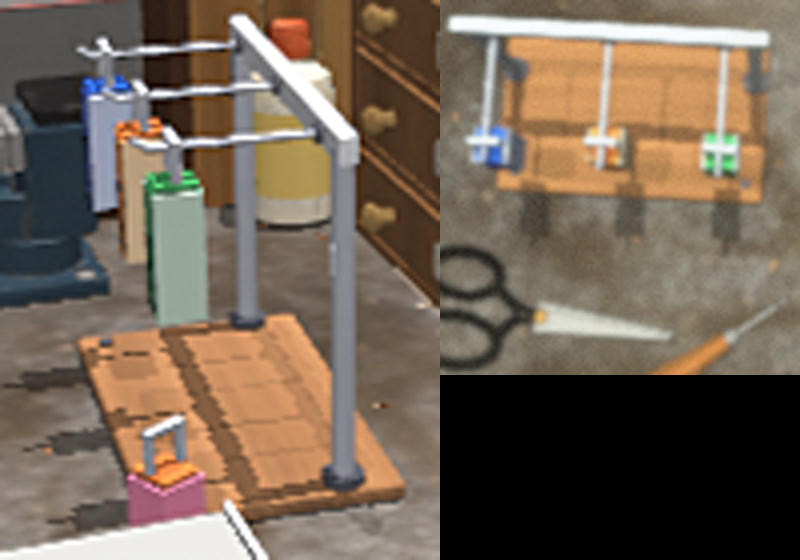

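View pics/crop2.png

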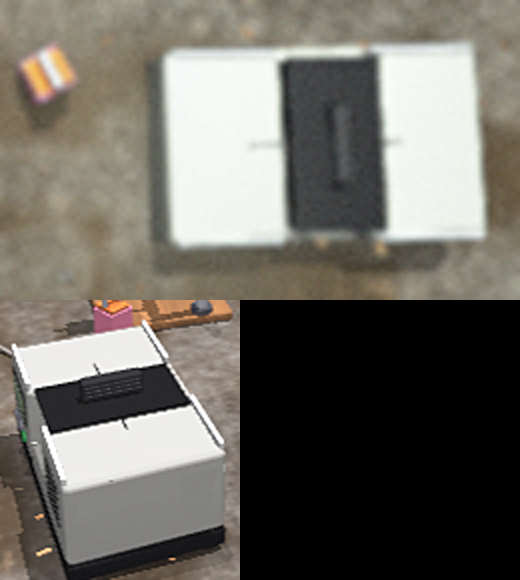

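Crops confirm it: the amber glass (orange cap, pale brown frosted side) hangs on the middle hook, while the standing orange-capped block is pink and so the decoy. Measuring now.

```bash
cat > meas.py <<'E'
from h import *
vv,uu=np.mgrid[0:420,0:560]; UV=np.c_[uu.ravel(),vv.ravel()]
def xyz(n):
    p,d=load(n); return p,cloud(n,UV,d.ravel()).reshape(420,560,3)
def rect(P):
    (c,wh,a)=cv2.minAreaRect(P[:,:2].astype(np.float32)*1000); return np.round(c,1),np.round(wh,1),round(a,2)
E
python3 - <<'E'
from meas import *
for n in('top','side'):
    p,X=xyz(n); hsv=cv2.cvtColor(p,cv2.COLOR_RGB2HSV); z=X[:,:,2]
    # meter top
    roi=np.zeros((420,560),bool)
    if n=='top': roi[235:300,332:428]=1
    else: roi[268:400,180:300]=1
    m=roi&(abs(z-.081)<.012)
    print(n,'meter top z',np.median(z[m]),m.sum(),'depthrect',rect(X[m]))
    w=m&(p.min(2)>150); q=onz(n,UV[w.ravel()],.081); print(' white',w.sum(),rect(q))
    b=m&(p.max(2)<75); k,l,st,_=cv2.connectedComponentsWithStats(b.astype(np.uint8)); i=1+st[1:,4].argmax(); b=l==i
    q=onz(n,UV[b.ravel()],.085); print(' black',b.sum(),rect(q),np.median(z[b]),'rib z>.095',rect(X[m|roi&(z>.094)&(z<.11)][z[m|roi&(z>.094)&(z<.11)]>.096]) if (roi&(z>.096)&(z<.11)).sum()>5 else None)
    # rack
    roi[:]=0
    if n=='top': roi[180:260,175:300]=1
    else: roi[140:280,205:300]=1
    for nm,lo,hi in(('orange',5,16),('green',50,75),('blue',100,125)):
        g=roi&(hsv[:,:,0]>=lo)&(hsv[:,:,0]<=hi)&(hsv[:,:,1]>110)&(z>.15)&(z<.20)
        if g.sum()>3: print(' ',nm,g.sum(),'px',np.median(uu[g]),np.median(vv[g]),'med',np.round(np.median(X[g],0),4),rect(X[g]))
    r=roi&(z>.180)&(z<.205); P=X[r]; print(' high',r.sum(),P.min(0),P.max(0))
    bx=P[P[:,0]>np.percentile(P[:,0],99)-.012]; pf=np.polyfit(bx[:,1],bx[:,0],1); print(' rail slope deg',np.degrees(np.arctan(pf[0])),len(bx),bx.mean(0),bx[:,1].min(),bx[:,1].max())
    # base
    bs=roi&(abs(z-.010)<.006)&(hsv[:,:,1]>100); print(' base',rect(onz(n,UV[bs.ravel()],.010)))
    np.save(n+'X.npy',X)
E
```

```text
top meter top z 0.08193168237321713 3581 depthrect (array([ 456.9, -201.4]), array([110.2, 179.5]), 1.42)
 white 2594 (array([ 457. , -201.4]), array([109.2, 178. ]), 1.3)
 black 789 (array([ 456.2, -206.6]), array([94.4, 50.3]), 1.21) 0.08515588467153123 rib z>.095 (array([ 457.1, -209. ]), array([42.3, 10.9]), 1.9)
  orange 39 px 236.0 231.0 med [0.528  0.1154 0.1697] (array([558.2,  84.1]), array([ 17.8, 118.1]), 38.7)
  green 20 px 275.0 233.0 med [0.5232 0.0345 0.1705] (array([528.8,  38.7]), array([14.8, 21.2]), 83.49)
  blue 33 px 198.0 230.0 med [0.5303 0.1947 0.1699] (array([533.8, 195.1]), array([ 9.1, 22.8]), 84.14)
 high 938 [0.51125929 0.00505048 0.18010616] [0.6192557  0.22327525 0.19774462]
 rail slope deg 1.8254424039585695 407 [0.61129756 0.14012848 0.19227882] 0.0071374489750189885 0.22327525186461583
 base (array([573.8, 116.8]), array([219.8, 128.9]), 86.67)
side meter top z 0.08132788472213323 5994 depthrect (array([ 457.2, -203.3]), array([110.1, 181.3]), 1.38)
 white 3866 (array([ 458.6, -202. ]), array([111.3, 187.4]), 1.25)
 black 1351 (array([ 457.2, -211.3]), array([99.3, 59.2]), 1.72) 0.08513847568400779 rib z>.095 (array([ 457.9, -209.1]), array([43.5, 11.5]), 0.38)
  orange 252 px 292.0 147.5 med [0.7342 0.2752 0.1698] (array([635.3, 211.4]), array([370.1, 104.5]), 49.87)
  green 45 px 236.0 191.0 med [0.5245 0.035  0.1695] (array([528.5,  38.4]), array([19.6, 21.9]), 83.86)
  blue 36 px 219.5 166.0 med [0.5309 0.1985 0.1696] (array([534., 198.]), array([22. , 21.4]), 1.41)
 high 715 [0.51202299 0.0029036  0.18001579] [0.73805634 0.31777383 0.1956246 ]
 rail slope deg -0.4311734138679981 47 [0.73483497 0.2769447  0.18596475] 0.25199783252045527 0.3177738261317389
 base (array([622.7, 181.7]), array([375.9, 232.4]), 88.91)
```

```bash
python3 - <<'E'
from meas import *
a=np.radians(-2.); R=np.array([[np.cos(a),-np.sin(a)],[np.sin(a),np.cos(a)]])
for n in('top','side'):
    X=np.load(n+'X.npy').reshape(-1,3)
    for nm,c in(('blue',(.534,.198)),('amber',(.5312,.1182)),('green',(.5285,.0384))):
        L=np.c_[(X[:,:2]-c)@R,X[:,2]]
        m=(abs(L[:,:2])<.022).all(1)&(L[:,2]>.09)&(L[:,2]<.174)
        Q=L[m]*1000; cap=Q[(Q[:,2]>160)]
        print(n,nm,m.sum(),'capmin/max',np.round(cap.min(0),1),np.round(cap.max(0),1), rect(X[m&(L[:,2]>.16)]))
        if n=='side':
            f=Q[(Q[:,2]<160)&(Q[:,2]>105)]; print('  body',np.round(np.percentile(f,[2,50,98],axis=0),1).tolist())
            fy=f[f[:,0]>-9]; pf=np.polyfit(fy[:,0],fy[:,1],1); print('  -y face slope deg',np.degrees(pf[0]),pf[1])
        g=(abs(L[:,1])<.018)&(L[:,0]>-.035)&(L[:,0]<.02)&(L[:,2]>.176)&(L[:,2]<.2); print('  lug/hook',np.round([L[g].min(0)*1000,L[g].max(0)*1000],1).tolist())
mx=np.radians(1.35)
def T(yaw): # tool z down, tool y at angle yaw
    y=np.array([np.cos(yaw),np.sin(yaw),0]);z=np.array([0,0,-1.]);return np.c_[np.cross(y,z),y,z]
for s in(0,np.pi):
    for nm,p,w in(('cover',(.457,-.18,.10),mx),('coverend',(.457,-.26,.09),mx),('amber',(.531,.118,.13),a+np.pi/2),('amberup',(.531,.118,.25),a+np.pi/2),('amberout',(.45,.12,.14),a+np.pi/2),('beam',(.457,-.202,.07),mx),('beamup',(.457,-.202,.17),mx)):
        q=kin.ik(p,T(w+s)); print(nm,s>0,None if q is None else np.round(q,0))
E
```

```text
top blue 175 capmin/max [-11.6 -10.9 160.1] [ 13.5  12.1 172.8] (array([535. , 198.7]), array([22.9, 24.3]), 85.8)
  lug/hook [[-14.1, -9.4, 176.8], [19.3, 10.6, 192.8]]
top amber 144 capmin/max [ -9.1 -11.  161.2] [ 14.4  13.1 173.2] (array([533.6, 119.1]), array([23.6, 23.4]), 89.68)
  lug/hook [[-15.7, -9.9, 176.8], [19.4, 11.6, 192.7]]
top green 116 capmin/max [-11.1 -10.5 160.7] [ 12.3  12.7 172.4] (array([529. ,  39.6]), array([23.1, 23.3]), 89.06)
  lug/hook [[-17.3, -8.7, 177.0], [19.7, 11.6, 194.2]]
side blue 281 capmin/max [-11.1 -14.7 160.1] [ 11.3  11.3 173.6] (array([533.8, 196.3]), array([24. , 23.4]), 5.77)
  body [[-11.1, -12.8, 106.6], [-5.2, -10.1, 137.3], [10.3, 9.9, 159.2]]
  -y face slope deg 1.1965443472163102 -10.26464664694966
  lug/hook [[-14.5, -11.7, 176.1], [20.0, 11.6, 191.3]]
side amber 279 capmin/max [ -9.4 -13.2 160.3] [ 13.3  12.  173.8] (array([533.3, 117. ]), array([25.2, 22.1]), 84.95)
  body [[-9.1, -13.9, 107.1], [-4.7, -9.9, 138.8], [9.5, 11.2, 159.7]]
  -y face slope deg -38.87610787077401 -9.979023041301613
  lug/hook [[-14.6, -13.1, 176.2], [
[... 331 characters left out ...]
r False [-31.   7.  53. 116.  -6.  60.  26.]
coverend False [-30.  19.  66. 112. -20.  61.  45.]
amber False [-31.  10.  17. 106.  -3.  64.  75.]
amberup False [-32.   5.  17.  97.  -1.  78.  74.]
amberout False [-35.  -1.  17. 116.   0.  65.  70.]
beam False [-28.  12.  53. 116. -12.  57.  33.]
beamup False [-24.   2.  46. 110.  -1.  69.  24.]
cover True [ -39.    8.   61.  116.   -8.   60. -152.]
coverend True [ -27.   17.   61.  112.  -17.   61. -137.]
amber True [ -41.   10.   28.  106.   -5.   65. -103.]
amberup True [ -41.    5.   27.   98.   -2.   78. -105.]
amberout True [ -42.   -1.   24.  116.    0.   65. -110.]
beam True [ -34.   14.   62.  116.  -15.   58. -144.]
beamup True None
```

```bash
cat >> h.py <<'E'
def T(yaw):
    y=np.array([np.cos(yaw),np.sin(yaw),0]);z=np.array([0,0,-1.]);return np.c_[np.cross(y,z),y,z]
MY=np.radians(1.35); M0=np.array([.4573,-.2018]); RY=np.radians(-2.); A0=np.array([.5333,.1182])
MR=np.array([[np.cos(MY),-np.sin(MY)],[np.sin(MY),np.cos(MY)]]); RR=np.array([[np.cos(RY),-np.sin(RY)],[np.sin(RY),np.cos(RY)]])
def mp(x,y,z): return np.r_[M0+MR@[x,y],z]
def rp(x,y,z): return np.r_[A0+RR@[x,y],z]   # origin: amber axis, rack axes
E
python3 - <<'E'
from h import *
arm.set_gripper(0.0,40)
arm.move_ptp([.50,.20,.31],T(RY+np.pi/4))
arm.move_ptp(mp(0,.03,.16),T(MY))
print(arm.current_clock(),arm.current_gripper_width(),arm.current_tcp_pos(),arm.current_force())
arm.servo_line(mp(0,.03,.091),max_speed=.08,force_limit=10)
print(arm.current_tcp_pos())
print(arm.servo_line(mp(0,-.075,.091),max_speed=.05,force_limit=10))
t=arm.current_tcp_pos(); print(arm.current_clock(),t,(t[:2]-M0)@MR,arm.current_force())
p,d=shot('top'); s,_=shot('side')
im=np.vstack([cv2.resize(p[220:310,300:440],(560,360)),cv2.resize(s[230:350,160:340],(360,240))[:,:360].copy() if 0 else cv2.copyMakeBorder(cv2.resize(s[230:350,160:340],(360,240)),0,0,0,200,0)])
cv2.imwrite('pics/push.png',im[:,:,::-1])
E
```

```text
4.0417 -0.00031603658278944513 [ 0.45780668 -0.17032657  0.1604951 ] [ 0.41048298 -0.45073612  0.44935769]
[ 0.45705689 -0.17197105  0.09146371]
True
6.4417 [ 0.45786284 -0.24560991  0.09053222] [-0.00046947 -0.04381102] [0.28301594 1.3861777  1.42260537]
```

View pics/push.png

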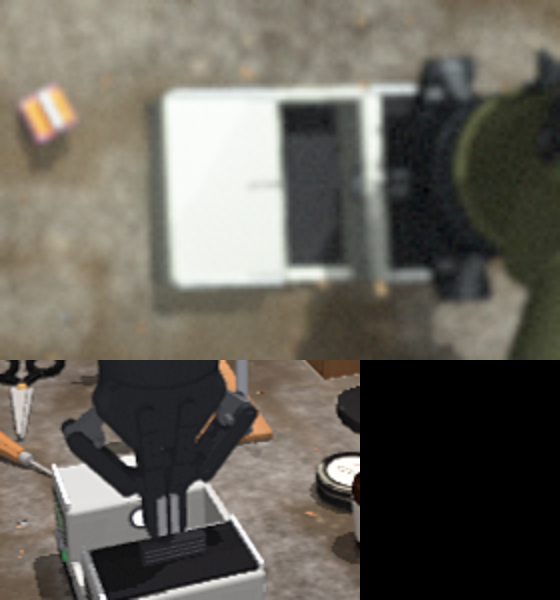

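The lens and the open gap are visible, and the cover sits over the sensor house with the rib pushed to the expected stop. Next is the amber.

```bash
python3 - <<'E'
from meas import *
arm.servo_line(mp(0,-.035,.095),max_speed=.08)
arm.servo_line(mp(0,-.03,.20),max_speed=.2)
arm.move_ptp(rp(-.03,0,.30),T(RY+np.pi/2))
shot('top'); p,X=xyz('top'); z=X[:,:,2]
b=np.zeros((420,560),bool); b[235:300,332:428]=1; b&=(z>.095)&(z<.106); L=(X[b][:,:2]-M0)@MR; print('rib',len(L),np.median(L,0))
arm.set_gripper(.06)
arm.servo_line(rp(0,0,.25),max_speed=.15)
print(arm.servo_line(rp(0,0,.131),max_speed=.1,force_limit=8),arm.current_tcp_pos(),arm.current_force(),arm.current_clock())
for n in('top','side'): shot(n)
s,_=load('side');t,_=load('top')
im=np.hstack([cv2.resize(s[100:260,170:310],(490,560)),cv2.copyMakeBorder(cv2.resize(t[170:270,180:280],(300,300)),0,260,0,0,0)])
cv2.imwrite('pics/pre.png',im[:,:,::-1])
E
```

```text
rib 99 [-0.00080857 -0.05803735]
False [0.53386351 0.11832916 0.1317298 ] [0.35110949 0.13099173 0.56286445] 11.3833
```

View pics/pre.png

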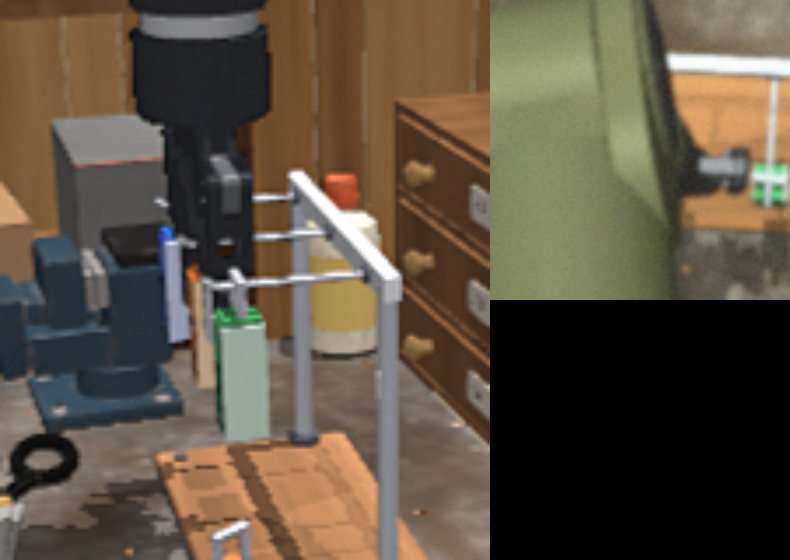

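The gripper straddles the amber (side crop ~(200,320)) clear of both neighbours; the cover's rib reads -58 mm, so it is open. Grip, lift, withdraw.

```bash
python3 - <<'E'
from meas import *
arm.set_gripper(0.0,35); print('w',arm.current_gripper_width(),arm.current_gripper_force(),arm.current_force())
R0=arm.current_tool_rot(); p=np.array(arm.current_tcp_pos())
print(arm.servo_line(rp(0,0,.1388),max_speed=.03,force_limit=6),arm.current_tcp_pos(),arm.current_force())
st=arm.servo_line(rp(-.035,0,.1388),max_speed=.05,force_limit=5); print(st,arm.current_tcp_pos(),arm.current_force())
if not st:
    arm.servo_line(rp(-.085,0,.145),max_speed=.1); print(arm.current_tcp_pos(),arm.current_force(),arm.current_gripper_width(),arm.current_clock())
for n in('top','side'): shot(n)
s,_=load('side')
cv2.imwrite('pics/off.png',cv2.resize(s[100:280,150:310],(640,600))[:,:,::-1])
E
```

```text
w 0.02397379371296651 38.41372847557068 [0.52626739 0.2813509  0.97876985]
False [0.53333379 0.11817654 0.13894375] [ 0.49719825 -0.12862716 -1.20056349]
False [0.49857655 0.11948001 0.13898406] [ 0.33586618 -0.29734393 -1.92270532]
[0.44891312 0.12121968 0.14525232] [-0.56624134  0.60809135 -1.23690267] 0.02392770876267133 13.8
```

View pics/off.png

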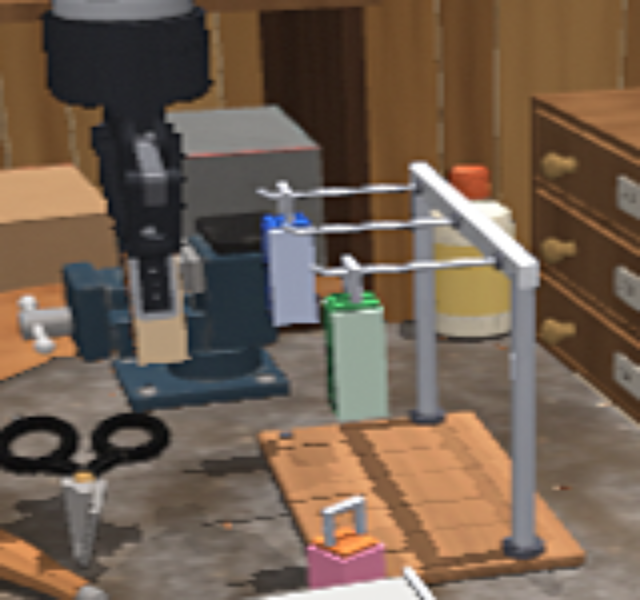

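Off the hook and held by the frosted faces, with green and blue still hanging. Measure the glass in hand, carry it above the meter and measure there again.

```bash
cat > inhand.py <<'E'
from meas import *
def inhand(yaw):
    # glass relative to the TCP, tool-yaw frame (y along closing)
    c=np.array(arm.current_tcp_pos()); a=yaw-np.pi/2; R=np.array([[np.cos(a),-np.sin(a)],[np.sin(a),np.cos(a)]])
    for n in('side','top'):
        shot(n); p,X=xyz(n); X=X.reshape(-1,3); L=np.c_[(X[:,:2]-c[:2])@R,X[:,2]-c[2]]
        f=(abs(L[:,:2])<.025).all(1)&(L[:,2]>-.045)&(L[:,2]<-.004)
        Q=L[f]*1000
        if f.sum()>20: print(n,f.sum(),'pct1,50,99',np.round(np.percentile(Q,[1,50,99],axis=0),1).tolist(),rect(L[f]))
E
python3 - <<'E'
from inhand import *
inhand(RY+np.pi/2)
p=np.array(arm.current_tcp_pos()); arm.servo_line([p[0],p[1],.22],max_speed=.15)
arm.move_ptp(mp(0,0,.20),T(MY))
arm.sleep(.3); print(arm.current_tcp_pos(),arm.current_force(),arm.current_gripper_width(),arm.current_clock(),(np.array(arm.current_tcp_pos())[:2]-M0)@MR)
print(arm.current_tool_rot().round(3) if hasattr(arm.current_tool_rot(),'round') else arm.current_tool_rot())
inhand(MY)
s,_=load('side'); cv2.imwrite('pics/over.png',cv2.resize(s[190:340,150:350],(800,600))[:,:,::-1])
E
```

```text
side 164 pct1,50,99 [[-10.4, -15.5, -29.0], [0.7, -12.0, -16.4], [13.6, 5.9, -4.5]] (array([ 1.7, -3.6]), array([24.3, 24.3]), 0.52)
[ 0.45761236 -0.20096212  0.19996768] [-0.27370468 -0.51994232 -0.27041063] 0.023480583914571786 16.175 [0.00033201 0.00083028]
[[-0.025  1.    -0.   ]
 [ 1.     0.025  0.   ]
 [ 0.    -0.    -1.   ]]
side 376 pct1,50,99 [[-8.8, -12.3, -29.6], [13.5, -2.6, -16.3], [15.9, 12.1, -4.3]] (array([3.7, 0.1]), array([26.1, 26. ]), 86.24)
top 37 pct1,50,99 [[-9.5, -13.1, -29.1], [-8.7, -1.1, -15.6], [-7.9, 10.2, -5.0]] (array([-8.6, -1.2]), array([ 1.4, 23.8]), 1.63)
```

View pics/over.png

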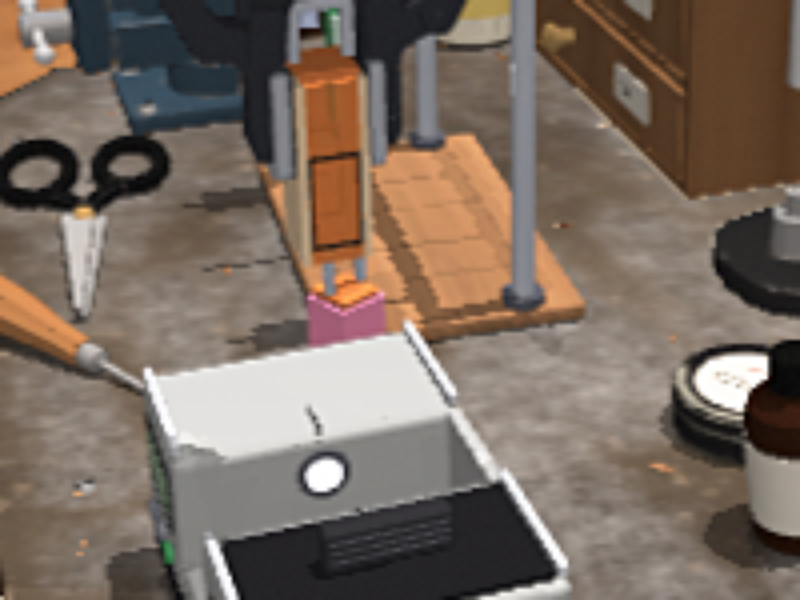

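The glass hangs upright and square above the gap (side px of crop ~(333,170)). In the hand its centre is about 2.2 mm towards -y and the underside is 29.7 mm below the TCP. Lower it.

```bash
python3 - <<'E'
from inhand import *
arm.servo_line(mp(0,.0017,.125),max_speed=.1)
print(arm.servo_line(mp(0,.0017,.0727),max_speed=.04,force_limit=3))
arm.sleep(.5); p=np.array(arm.current_tcp_pos()); print(p,(p[:2]-M0)@MR,arm.current_force(),arm.current_gripper_width(),arm.current_clock())
for n in('side','top'): shot(n)
s,_=load('side'); cv2.imwrite('pics/in.png',cv2.resize(s[240:360,170:330],(800,600))[:,:,::-1])
p,X=xyz('side'); L=np.c_[(X.reshape(-1,3)[:,:2]-M0)@MR,X.reshape(-1,3)[:,2]]
f=(abs(L[:,:2])<.022).all(1)&(L[:,2]>.087)&(L[:,2]<.107)
f&=(cv2.cvtColor(p,cv2.COLOR_RGB2HSV)[:,:,1]>120).ravel()
print(f.sum(),np.percentile(L[f]*1000,[1,50,99],axis=0).round(1))
E
```

```text
False
[ 0.45724333 -0.20009586  0.07270058] [-1.65055226e-05  1.70500675e-03] [ 1.33598197  0.36152839 -1.8964849 ] 0.023800977622236836 19.1333
155 [[ -9.  -14.3  87.6]
 [ -0.7 -11.7  97.5]
 [  8.9  -9.6 106.9]]
```

View pics/in.png

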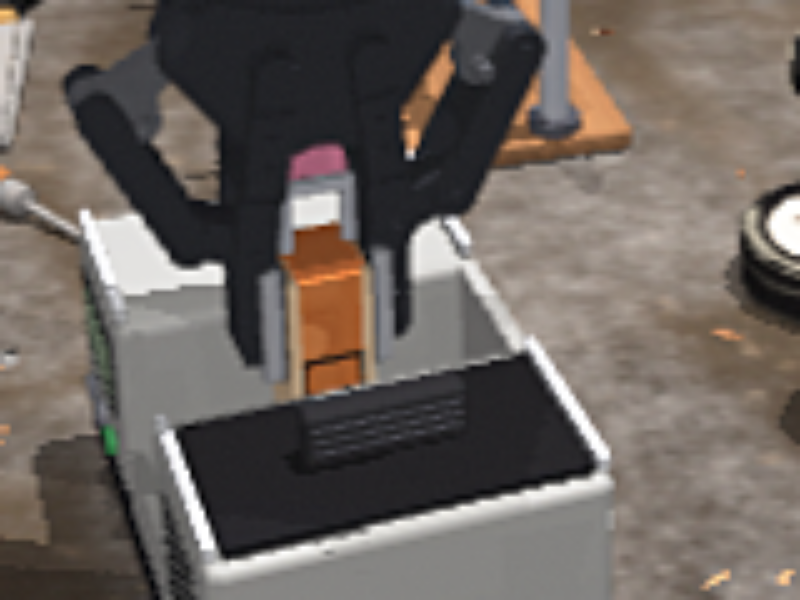

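The glass stands centred in the gap: its face is at y = -11.7 mm (so y ≈ 0), x ≈ 0, and it's held by the frosted faces, with the cover open. Handing in.

```bash
python3 -c "
from rig import job
print(job.close_job())"
```

```text
the job is handed in; nothing more can be done
None
```

The dust cover is open and the amber glass is held still in the beam by its frosted faces. My last camera and arm readings put the window middle within about 1 mm of the beam in x, y and z; the job is handed in at about 19 s on the robot's clock, and no verdict was returned.

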